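Hang and lock the reflex hammer on the crowded instrument rack

TASK

Free the empty hook of the instrument rack: lift its red keeper over the yellow bump and slide it all the way along to the next hook, where it drops down again. Then take the orange reflex hammer out of its white stand and hang it by its head on the freed hook, between its neighbours, and bring the keeper back over it, down behind its bump as at first. Do not knock the instruments that hang there, nor the bottle and jar on the counter, and let go of everything.

Things in the scene. Friction and masses are not known exactly. Their poses are not given: they have to be found in the camera images.
- free_hook (a point): Seat of the rack's empty hook: midway between its two prongs, level with their upper sides, 200 mm above the counter. -x points along the prongs to their open end (towards the robot), +x to the back bar, z up. Prongs: level bars 8 mm thick, centred at y = +-17 mm (gap 26 mm), from the bar to x = -30 mm; from there the tips bend up to x = -44 mm, z = +14 mm.
- rack: Steel rack fixed on the counter, origin under its middle, axes as free_hook. Back bar 400 mm long (y), 20 mm thick, centred at x = +62 mm, top 206 mm above the counter, on a post at each end. Four double-pronged hooks at y = -117, -39, +39, +117 mm, seats at x = 0; the empty one is one of the middle two, the others carry an instrument each.
- keeper_knob (a point): Centre of the keeper's black knob, 20 x 20 x 30 mm (high), pinched from above; closed, it is at x +62, z +49 mm from free_hook, same axes. Below it an 18 mm neck and a foot 30 mm wide (y) on the bar. From the neck a red arm, 12 mm wide, reaches 82 mm from the knob's centre to -x over the hook, its underside 28 mm above the prongs, so that no head passes the tips while it is there.
- keeper_slide (a joint): Travel of the keeper along the rack's bar, towards free_hook's +y: 0 over the empty hook (start), 0.078 m at the stop, over the next hook. It must go there and, when the hammer hangs, back to 0. It slides with about 1 N of friction.
- keeper_lift (a joint): Height of the keeper above its rest: 0 down (start), 0.020 m upper stop; it falls by its weight (0.15 kg). A fixed yellow bump on the bar, 8 mm high, 6 mm long, stands 4 mm beyond the foot's +y side: lift at least 9 mm and keep it up until it has slid over 40 mm; past the bump it drops fully down. The same on the way back.
- hammer_head (a point): Centre of the head of the hammer to hang: orange block, flat underside, 24 (x) x 60 (y) x 22 mm (z); a half turn about z makes no difference. Below: steel shaft 10 mm thick, 50 mm long, then black handle 18 mm thick, 100 mm long, ending 161 mm below this point. 0.11 to 0.18 kg. Starts upright in the stand. Hung: shaft between the prongs, head across both, centre 11 mm above free_hook.
- stand: White block 80 x 80 mm, 90 mm high, fixed to the counter, with an upright round hole of 24 mm diameter, 80 mm deep, in its middle, in which the hammer's handle stands. Origin: centre of its underside on the counter.
- mallet_head (a point): Centre of the green head (26 x 58 x 20 mm) of a mallet hanging on another hook of the rack, its flat underside on the prongs; leave alone. 150 mm from here down to the handle's end.
- disc_head (a point): Centre of the black disc head (56 mm diameter, 14 mm thick, level) of a disc hammer hanging on another hook; leave alone. 157 mm from here down to the handle's end.
- torch_collar (a point): Centre of the blue collar (54 mm diameter, 12 mm thick, with a white cap reaching 14 mm above the centre) of an examination torch hanging on another hook; leave alone. 126 mm from here down to its end, 22 mm thick.
- sanitiser: White bottle, 64 mm diameter, 150 mm high, standing loose on the counter; origin at the centre of its underside. Leave alone.
- swab_jar: Glass jar with steel lid, 68 mm diameter, 90 mm high, standing loose on the counter in front of the rack; origin at the centre of its underside. Leave alone.
Mind the look-alikes: they are no part of the job. Leave any purple look-alike of the part that bears hammer_head alone.

How it is judged (in metres and radians):
On the way, in this order (a step that is already met when the one before it is completed fails the run):
1. the keeper has been slid along to the next hook and is down again (value of joint keeper_slide above 0.065 m and value of joint keeper_lift below 0.003 m), for 0.2 s.
2. the hammer hangs on the freed hook (x of hammer_head in the frame of free_hook between -0.022 and 0.045 m and y of hammer_head in the frame of free_hook between -0.012 and 0.012 m and z of hammer_head in the frame of free_hook between 0.006 and 0.015 m and angle between hammer_head's own z axis and vertical below 0.12 rad and angle between the y axis of hammer_head and the y axis of free_hook, either way round below 0.3 rad), for 0.2 s.
At the end, for the whole second after the job is handed in: The keeper is back within 8 mm of its start and down within 3 mm; the hammer's head lies on both prongs of the hook: centre 6 to 15 mm above free_hook, within 12 mm sideways, between tips and bar, upright within 0.12 rad, across the prongs within 0.3 rad, released and at rest (all of step 2 and value of joint keeper_slide below 0.008 m and value of joint keeper_lift below 0.003 m and linear speed of hammer below 0.03 m/s); the robot touches nothing.
It fails at once if the green mallet is knocked: its head moves more than 15 mm or tilts more than 0.25 rad (distance of mallet_head from where it was at the start of the episode above 0.015 m or angle between mallet_head's own z axis and vertical above 0.25 rad).
It fails at once if the black disc hammer is knocked: its head moves more than 15 mm or tilts more than 0.25 rad (distance of disc_head from where it was at the start of the episode above 0.015 m or angle between disc_head's own z axis and vertical above 0.25 rad).
It fails at once if the torch is knocked: its head moves more than 15 mm or tilts more than 0.25 rad (distance of torch_collar from where it was at the start of the episode above 0.015 m or angle between torch_collar's own z axis and vertical above 0.25 rad).
It fails at once if the bottle moves more than 20 mm (distance of sanitiser from where it was at the start of the episode above 0.02 m).
It fails at once if the jar moves more than 20 mm (distance of swab_jar from where it was at the start of the episode above 0.02 m).
It also fails if it takes over 61 s, if anything falls off the work surface, if the arm or the gripper's body presses on something with over 40 N, if the wrist force passes 120 N, or if a joint passes its speed limit or range.

ROBOT

A 6-joint arm with a two-finger parallel gripper is mounted at the origin on the work surface. World frame = base frame: x ahead of the robot, y to its left, z up, the work surface at z = 0. Lengths are in m, angles in degrees, forces in N, time in s.
With the tool pointing down it reaches from about 0.25 to 0.775 m from the base axis. Payload 4 kg.
Tool frame: the origin (TCP) lies at the centre of the arm's flange, where the gripper is bolted on; the fingertips stand 199 mm ahead of it and the grasp point (between the pads) lies 180 mm ahead of it; z points along the fingers, y is the line along which they close (so a half turn about z gives the same grasp; the last joint's range is limited). The gripper opens to 94 mm and grips with 3 to 60 N. Pads are 16 mm wide; open, the fingers measure 119 mm over their backs; the gripper's body (75 mm by 177 mm) begins 78 mm behind the grasp point.
Start: joints at [68.921, 4.996, 78.535, -0, 96.463, -5.907], TCP at [0.144, 0.531, 0.405] pointing down, gripper open.
Joint ranges: [-177.83, 177.83], [-43.37, 116.18], [15.69, 146.23], [-61.86, 241.86], [9.47, 152.12], [-147.06, 147.06]. Speed limits (degrees/s): [159.86, 159.86, 180, 180, 180, 180].

INTERFACE

Orientations are given as a 3x3 rotation matrix whose columns are the frame's x, y, z axes.
In Python, from workcell import robot gives the robot as it stands.
- The arm moves only by the tool carry_out, never from a script. Its argument "plan" is a list of rows, each a list of 4 numbers: the shift along the tool's x, y, z in mm, then the turn about the tool's z in rad. A call has 1 to 20 rows; each row is the pose to reach, as a shift and turn from the pose commanded when the call began, along the tool's axes at that moment; what a row does not reach only later rows make up. A row lasts 1/12 s, in which the tool goes at most 41.7 mm and 7.16 degrees, less where a joint would pass 70% of its speed; a pose out of reach is approached as far as the arm can. A call with a gripper value outside its range is refused whole. "fingers" is the finger opening in mm, from 0 to 94, set as the call begins (left out, the last holds). The fingers move at their own pace and stop on an object; the grip force is fixed at half the most. Time passes only in rows, so rows that repeat a pose let the fingers close. It gives the time, the measured TCP pose, the force, the opening and the grip force at its end, in the units of the state.
- robot.get_state(): the state, without advancing time (a new reading comes with each control period).
- robot.camera(name): name is "side" or "top"; returns a dict with "img" (480x640x3 uint8, red, green, blue), "intrinsics" (3x3 intrinsics, pixels), "k1" (the pictures are not rectified: a ray, as slopes to the right and down, at radius r is drawn at 1 + k1 r^2 times it, then the intrinsics apply), "rvec" (rotation vector, rad) and "tvec" (3), from world to camera coordinates, as OpenCV has them. Camera axes: x right, y down, z forward; pixel columns grow to the right and rows downward; lengths in m; the calibration is good to about 2 mm. A picture is of the moment at which its call begins. There is no depth.
- robot.job_done(): hands the job in; it is judged then, once.
Trained networks look in the newest picture that a camera, given by its name, has taken for a name from the list of things; names that differ only in an ending like _2 or _b are one class to them, and where a whole thing is asked for, a point or a joint stands for the part that bears it (a point fixed in the world has none). Each returns a list of dicts, best first, with "confidence" (0 to 1); they miss things now and then, are a little off and sometimes report something else, mostly with a low value. They report only what shows in the picture. A call takes as long as a camera call. They do not tell look-alikes from the thing itself.
- robot.find_in(camera, query): "bbox" ([centre column, centre row, width, height] in pixels, round what is visible of it).
- robot.masks_of(camera, query): "region" (480x640 bool, what is visible of it) and "bbox" ([centre column, centre row, width, height] in pixels, round what is visible of it).
- robot.pinpoint(camera, query): "at" ([column, row] in pixels: a listed point, or the origin of a listed thing).
The state is a dict: "clock": time; "joints": joint angles; "joint_vel": joint speeds; "joint_torque": joint torques, N m; "ee_pos": TCP position; "orientation": TCP orientation; "force": force on the tool from outside, world axes, zero at the start; "ft_torque": the same for the moment, N m; "gripper_width": finger opening in m; "grip_force": force on a finger pad.
Only numpy, scipy, OpenCV 4.12 (cv2) and the standard library are available. Lean on these libraries where they do the work, as an engineer would, in place of code of your own. Each camera call takes 0.05 s, during which the arm holds its last target. There are 200 camera calls.

## Working session

There is one attempt and no reset: what is moved stays moved. The work goes in short steps, Python scripts to look and compute and a tool call to move; the robot and the scene stay as the last step left them, time stands still between calls to the robot, and variables do not carry over. Pictures are saved under pics/ and viewed, at most 10 in all, crops included, and the job is handed in when it is done.

Besides the shell and the picture viewer there is one more tool, called after "Emit:" as a command line: name --pt "numbers of a row" for each row, then --argument value for the rest. carry_out: Moves the arm, as the interface text tells. Its arguments: {"type":"object","properties":{"plan":{"type":"array","items":{"type":"array","items":{"type":"number"}}},"fingers":{"type":"number"}},"required":["plan"]}

```bash
mkdir -p pics; ls
python3 - <<'E'
from workcell import robot
import cv2, numpy as np
s=robot.get_state(); print({k:np.round(v,3).tolist() for k,v in s.items()})
ims=[]
for c in ("side","top"):
    d=robot.camera(c); cv2.imwrite(f"pics/{c}0.png",d["img"][:,:,::-1])
    R=cv2.Rodrigues(np.array(d["rvec"]))[0]; print(c,"pos",(-R.T@np.array(d["tvec"]).ravel()).round(3),"fwd",R[2].round(3),"right",R[0].round(3),d["k1"],np.array(d["intrinsics"]).round(1).tolist())
    for q in ["free_hook","rack","keeper_knob","hammer_head","stand","mallet_head","disc_head","torch_collar","sanitiser","swab_jar"]:
        print(q,[(np.round(p["at"],1).tolist(),round(p["confidence"],2)) for p in robot.pinpoint(c,q)])
E
```

```text
pics
{'clock': 0.0, 'joints': [68.922, 5.037, 78.622, -0.002, 96.464, -5.907], 'joint_vel': [-0.036, 0.076, 0.107, 0.004, 0.08, 0.032], 'joint_torque': [0.001, -34.018, -30.243, 0.072, 0.033, -0.0], 'ee_pos': [0.144, 0.531, 0.404], 'orientation': [[-0.965, 0.262, -0.001], [0.262, 0.965, -0.002], [0.0, -0.002, -1.0]], 'force': [-0.051, -0.2, -0.013], 'ft_torque': [-0.049, 0.032, 0.025], 'grip_force': 0.0, 'gripper_width': 0.094}
side pos [ 0.336 -0.715  0.911] fwd [ 0.163  0.693 -0.703] right [ 0.975 -0.221  0.009] 0.02505844113245707 [[473.2, 0.0, 318.5], [0.0, 473.2, 237.2], [0.0, 0.0, 1.0]]
free_hook [([368.8, 253.8], 0.83)]
rack [([361.3, 225.7], 0.15)]
keeper_knob [([401.0, 236.3], 0.59)]
hammer_head [([269.0, 169.7], 0.82), ([264.0, 144.6], 0.53)]
stand [([276.3, 214.9], 0.72)]
mallet_head [([355.2, 201.0], 0.59)]
disc_head [([361.5, 227.6], 0.83), ([270.9, 280.5], 0.34)]
torch_collar [([369.2, 285.0], 0.83)]
sanitiser [([314.4, 409.5], 0.79)]
swab_jar [([268.2, 279.5], 0.89), ([356.1, 199.2], 0.5)]
top pos [0.422 0.048 1.227] fwd [ 0.098 -0.004 -0.995] right [ 0.019 -1.     0.006] -0.010639312812493773 [[509.6, 0.0, 317.7], [0.0, 509.6, 244.9], [0.0, 0.0, 1.0]]
free_hook [([377.8, 218.5], 0.85)]
rack []
keeper_knob [([386.5, 184.3], 0.79)]
hammer_head [([140.5, 281.1], 0.95), ([200.2, 281.6], 0.67)]
stand [([209.7, 286.0], 0.81), ([418.4, 223.4], 0.75)]
mallet_head [([307.6, 199.8], 0.71), ([211.3, 283.4], 0.28)]
disc_head [([344.5, 208.6], 0.65)]
torch_collar [([422.0, 222.7], 0.97)]
sanitiser [([463.1, 297.0], 0.58)]
swab_jar [([307.0, 309.7], 0.78), ([343.2, 208.1], 0.68)]
```

View pics/side0.png

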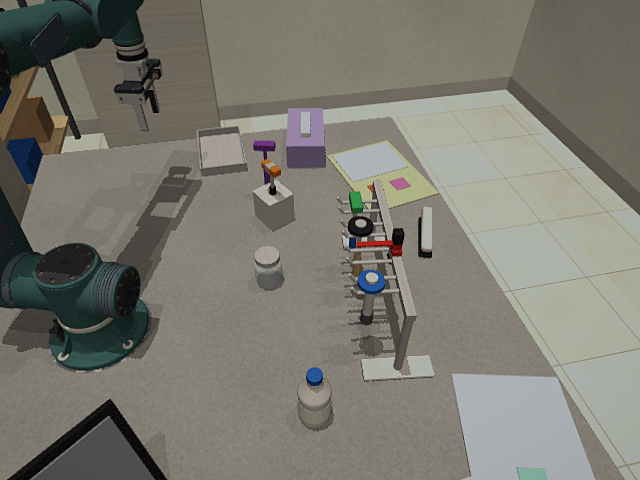

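View pics/top0.png

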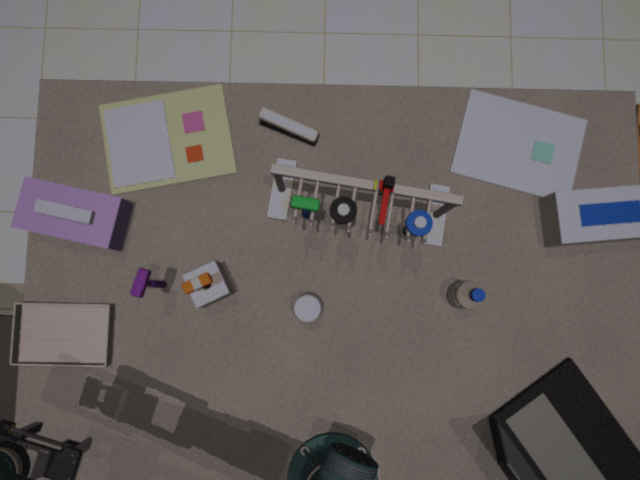

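Side view: orange hammer head at (271,168) in the white stand (275,205). The purple look-alike is behind it at (264,146). The keeper is at (398,238), red arm over the hook between the disc (360,227) and torch (371,283).
Top view: orange head (197,283), purple head (141,282), knob (388,183), bump (376,185), mallet (305,203), disc (343,210), torch (420,223), jar (307,308), bottle (465,295).

What could be taken for the hammer: top (197,283) orange, in the white stand, or (141,282) purple. I choose the orange one; note that the top network's best hit was the purple one.

```bash
cat > h.py <<'E'
import numpy as np, cv2
from workcell import robot
from scipy.optimize import least_squares
C={}
def cam(n):
    d=robot.camera(n); C[n]=d; return d
def dist(d): return np.array([d["k1"],0,0,0,0.])
def proj(d,P):
    return cv2.projectPoints(np.array(P,float).reshape(-1,1,3),np.array(d["rvec"],float),np.array(d["tvec"],float),np.array(d["intrinsics"]),dist(d))[0].reshape(-1,2)
def ray(d,p):
    u=cv2.undistortPoints(np.array(p,float).reshape(1,1,2),np.array(d["intrinsics"]),dist(d)).ravel()
    R=cv2.Rodrigues(np.array(d["rvec"]))[0]
    return -R.T@np.array(d["tvec"]).ravel(), R.T@np.array([u[0],u[1],1])
def at_z(d,p,z):
    o,v=ray(d,p); return o+v*(z-o[2])/v[2]
def tri(p1,p2,a="side",b="top"):
    o1,v1=ray(C[a],p1);o2,v2=ray(C[b],p2)
    s=np.linalg.lstsq(np.c_[v1,-v2],o2-o1,rcond=None)[0]
    A,B=o1+v1*s[0],o2+v2*s[1]; return (A+B)/2,np.linalg.norm(A-B)
def near(l,p): return min(l,key=lambda e:np.hypot(*(np.array(e["at"])-p)))["at"]
E
cat > m.py <<'E'
from h import *
S,T=cam("side"),cam("top")
z={"free_hook":.2,"keeper_knob":.249,"disc_head":.207,"mallet_head":.21,"torch_collar":.206}
app={"free_hook":((368,253),(378,218)),"keeper_knob":((399,236),(387,184)),"disc_head":((361,227),(343,210)),"mallet_head":((355,201),(305,203)),"torch_collar":((370,284),(420,223)),"hammer_head":((271,168),(197,283)),"stand":((275,210),(207,285)),"sanitiser":((314,409),(463,297)),"swab_jar":((268,279),(307,309))}
obs={}
for q,(a,b) in app.items():
    pa,pb=[near(robot.pinpoint(c,q) or [{"at":g}],g) for c,g in (("side",a),("top",b))]
    X,e=tri(pa,pb); obs[q]=(pa,pb)
    zz=z.get(q); print(q,np.round(pa,1),np.round(pb,1),"tri",X.round(4),round(e,4), "" if not zz else (at_z(S,pa,zz).round(4),at_z(T,pb,zz).round(4)))
loc={"free_hook":(0,0,0),"keeper_knob":(.062,0,.049),"disc_head":(None,.078,.007),"mallet_head":(None,.156,.010),"torch_collar":(None,-.078,.006)}
def f(v):
    x,y,a=v[:3];c,s=np.cos(a),np.sin(a);r=[];k=3
    for q,(lx,ly,lz) in loc.items():
        if lx is None: lx=v[k];k+=1
        P=[[x+c*lx-s*ly,y+s*lx+c*ly,.2+lz]]
        r+=list((proj(S,P)[0]-obs[q][0]))+list((proj(T,P)[0]-obs[q][1]))
    return np.array(r)
w=least_squares(f,[.46,-.1,0,0,0,0],loss="soft_l1"); print("hook",w.x[:2].round(4),"yaw deg",np.degrees(w.x[2]).round(2),"inst x",w.x[3:].round(4)); print(f(w.x).reshape(-1,4).round(1))
for c,q in (("side",app["hammer_head"][0]),("top",app["hammer_head"][1])):
    for m in robot.masks_of(c,"hammer_head"): print(c,np.round(m["bbox"],1),m["confidence"])
b=cv2.resize(T["img"][240:320,120:250],None,fx=4,fy=4,interpolation=3); a=cv2.resize(T["img"][150:250,260:470],(800,380),interpolation=3)
m=np.zeros((600,800,3),np.uint8); m[:380]=a; sc=cv2.resize(S["img"][130:240,200:400],(400,220),interpolation=3); m[380:600,:400]=sc; m[380:600,400:]=cv2.resize(T["img"][255:310,150:250],(400,220),interpolation=3)
cv2.imwrite("pics/crop1.png",m[:,:,::-1])
E
python3 m.py
```

```text
free_hook [367.4 254. ] [378.8 218.9] tri [ 0.5843 -0.0812  0.1978] 0.0105 (array([ 0.5889, -0.0834,  0.2   ]), array([ 0.5788, -0.0797,  0.2   ]))
keeper_knob [400.4 237.5] [386.7 180.9] tri [ 0.6505 -0.0902  0.2411] 0.0041 (array([ 0.649 , -0.0975,  0.249 ]), array([ 0.6467, -0.0886,  0.249 ]))
disc_head [359.8 224.6] [342.3 212. ] tri [ 0.5922 -0.0051  0.2105] 0.0049 (array([ 0.596 , -0.0016,  0.207 ]), array([ 0.5904, -0.0048,  0.207 ]))
mallet_head [355.5 202.1] [306.9 204.8] tri [0.6041 0.0668 0.2125] 0.0027 (array([0.6064, 0.0697, 0.21  ]), array([0.6032, 0.0671, 0.21  ]))
torch_collar [371.5 284.9] [421.2 221.1] tri [ 0.5739 -0.1655  0.2017] 0.0037 (array([ 0.5706, -0.1688,  0.206 ]), array([ 0.5751, -0.165 ,  0.206 ]))
hammer_head [270.7 168.4] [195.2 282.9] tri [0.4427 0.2962 0.1665] 0.0008 
stand [277.  215.9] [211.  285.7] tri [ 0.4451  0.2968 -0.0023] 0.0112 
sanitiser [312.  408.4] [462.  294.2] tri [ 0.4277 -0.2995  0.0216] 0.0054 
swab_jar [267.4 278.8] [306.9 306.6] tri [ 0.3917  0.0662 -0.001 ] 0.0048 
hook [ 0.586  -0.0852] yaw deg -6.01 inst x [-0.0021  0.0025 -0.0041]
[[-1.1  0.8  2.7 -3.4]
 [-1.7 -1.9  1.6 -0.5]
 [-1.   2.   1.3 -0.8]
 [-0.7  0.1 -1.3 -0.8]
 [ 0.6 -2.8 -1.3  0.6]]
side [272.  178.6  26.7  36.9] 0.7
side [264.1 162.3  26.5  43.2] 0.57
top [149.3 283.7  35.2  26. ] 0.88
top [197.1 282.6  32.9  22.1] 0.81
```

View pics/crop1.png

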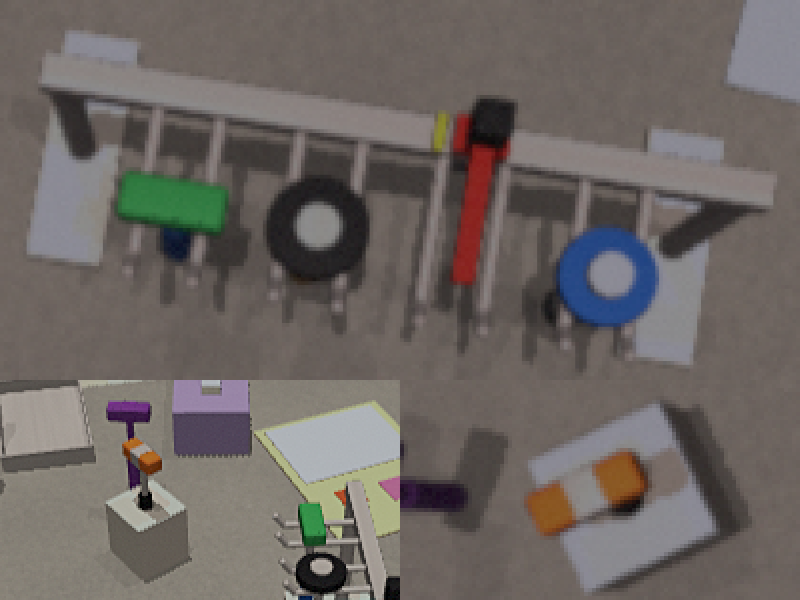

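Orange is confirmed: the crop shows the orange/white head on the white stand, and the purple one is separate on the left. I'll refine the rack yaw and hammer yaw using the bar ends, prong tips and colour regions.

```bash
cat > m2.py <<'E'
from h import *
S,T=cam("side"),cam("top")
k=800/210; px=lambda u,v:(260+u/k,150+v/3.8)
for n,u,v,z in [("barL",45,71,.206),("barR",773,190,.206),("tip1",421,322,.212),("tip2",484,327,.212),("knobtop",494,117,.264)]:
    print(n,at_z(T,px(u,v),z).round(4))
def seg(d,lo,hi,box,s=90):
    h=cv2.cvtColor(d["img"],cv2.COLOR_RGB2HSV); m=cv2.inRange(h,(lo,s,30),(hi,255,255)); b=np.zeros_like(m); x0,y0,x1,y1=box; b[y0:y1,x0:x1]=m[y0:y1,x0:x1]; return b
for n,lo,hi,bx,z in [("mallet",45,80,(280,190,330,220),.22),("torch",100,125,(400,205,440,245),.212),("red",0,6,(370,170,400,235),.24),("orange",7,22,(175,265,220,300),.182),("yellow",23,34,(370,175,382,195),.214)]:
    m=seg(T,lo,hi,bx); p=cv2.findNonZero(m)
    if p is None: print(n,"none");continue
    r=cv2.minAreaRect(p); c=cv2.boxPoints(r); W=np.array([at_z(T,q,z)[:2] for q in c])
    e=[W[1]-W[0],W[2]-W[1]]; L=max(e,key=np.linalg.norm)
    print(n,len(p),np.round(r[0],1),"ctr",W.mean(0).round(4),"sizes",[round(np.linalg.norm(q),4) for q in e],"long-axis angle",round(np.degrees(np.arctan2(L[1],L[0]))%180,1))
m=seg(S,7,22,(255,155,290,180)); p=cv2.findNonZero(m); print("side orange",len(p),cv2.minAreaRect(p), proj(S,[[.4427,.2962,.171]]).round(1))
print(robot.get_state()["clock"])
E
python3 m2.py
```

```text
barL [0.6772 0.1405 0.206 ]
barR [ 0.6201 -0.2502  0.206 ]
tip1 [ 0.5445 -0.0618  0.212 ]
tip2 [ 0.5425 -0.0951  0.212 ]
knobtop [ 0.6436 -0.0922  0.264 ]
mallet 359 [304.9 202.9] ctr [0.6052 0.0711] sizes [np.float64(0.0263), np.float64(0.0567)] long-axis angle 81.5
torch 425 [419.  222.5] ctr [ 0.5713 -0.1594] sizes [np.float64(0.0526), np.float64(0.0508)] long-axis angle 91.1
red 317 [385.6 202.1] ctr [ 0.6064 -0.0879] sizes [np.float64(0.0879), np.float64(0.028)] long-axis angle 178.9
orange 251 [196.6 283.1] ctr [0.4417 0.2898] sizes [np.float64(0.0619), np.float64(0.0252)] long-axis angle 115.7
yellow 29 [375.2 184.1] ctr [ 0.6476 -0.0702] sizes [np.float64(0.0206), np.float64(0.0056)] long-axis angle 169.3
side orange 171 ((270.7478332519531, 167.71682739257812), (22.201013565063477, 11.006434440612793), 41.18592834472656) [[270.4 167. ]]
2.3
```

```bash
cat > g.py <<'E'
import sys; from h import *
A=np.radians(-8.3); U=np.array([-np.sin(A),np.cos(A)]); V=np.array([np.cos(A),np.sin(A)])
HOOK=np.array([.582,-.0838]); KNOB=HOOK+.062*V
def rows(targets,verbose=True):
    """targets: (x,y,z of grasp point, tool-y angle deg)"""
    s=robot.get_state(); R=np.array(s["orientation"]); p=np.array(s["ee_pos"])
    for x,y,z,a in targets:
        d=R.T@(np.array([x,y,z+.18])-p)*1000
        cur=np.degrees(np.arctan2(R[1,1],R[0,1])); t=-((a-cur+90)%180-90)
        print("to",np.round((x,y,z,a),4),"row",d.round(1),np.radians(t).round(4),"| half-turn alt",np.radians(t-180*np.sign(t)).round(3))
    print("J",np.round(s["joints"],1),"gp",(p-[0,0,.18]).round(4),"yawY",round(cur,2),"clock",round(s["clock"],2),"F",np.round(s["force"],1),"w",round(s["gripper_width"],4))
E
python3 - <<'E'
from g import *
x,y=KNOB
rows([(.144,.531,.34,75),(x,y,.34,81.7),(x,y,.25,81.7)])
E
```

```text
to [ 0.144  0.531  0.34  75.   ] row [  -0.     0.2 -115.3] -0.003 | half-turn alt 3.139
to [ 0.6434 -0.0928  0.34   81.7   ] row [-645.2 -471.1 -115.3] -0.12 | half-turn alt 3.022
to [ 0.6434 -0.0928  0.25   81.7   ] row [-645.2 -471.1  -25.3] -0.12 | half-turn alt 3.022
J [68.9  5.  78.5 -0.  96.5 -5.9] gp [0.144  0.5308 0.2247] yawY 74.83 clock 2.3 F [-0.5 -0.3  0.7] w 0.0941
```

Emit:
carry_out --pt "0 0 -40 0" --pt "0 0 -80 0" --pt "0 0 -115 0" --pt "-645 -471 -115 -0.12" --pt "-645 -471 -115 -0.12" --pt "-645 -471 -115 -0.12" --pt "-645 -471 -115 -0.12" --pt "-645 -471 -115 -0.12" --pt "-645 -471 -115 -0.12" --pt "-645 -471 -115 -0.12" --pt "-645 -471 -115 -0.12" --pt "-645 -471 -115 -0.12" --pt "-645 -471 -115 -0.12" --pt "-645 -471 -115 -0.12" --pt "-645 -471 -115 -0.12" --pt "-645 -471 -115 -0.12" --pt "-645 -471 -115 -0.12" --pt "-645 -471 -115 -0.12" --pt "-645 -471 -115 -0.12" --pt "-645 -471 -115 -0.12" --fingers 60

```text
clock: 3.97
ee_pos: [0.5869, -0.0231, 0.5198]
orientation: [[-0.989, 0.145, 0.0], [0.145, 0.989, 0.0], [-0.0, 0.0, -1.0]]
force: [1.1, 0.7, 0.6]
gripper_width: 0.0601
grip_force: 0.0
```

Run:
```python
from g import *
x,y=KNOB
rows([(x,y,.30,81.7),(x,y,.25,81.7)])
T=cam("top");S=cam("side")
cv2.imwrite("pics/ov1.png",np.hstack([cv2.resize(d["img"][b:b+120,a:a+120],(400,400),interpolation=3) for d,a,b in ((T,330,130),(S,330,170))])[:,:,::-1])
```

```text
to [ 0.6434 -0.0928  0.3    81.7   ] row [-65.9 -60.8  39.8] -0.0003 | half-turn alt 3.141
to [ 0.6434 -0.0928  0.25   81.7   ] row [-65.9 -60.8  89.8] -0.0003 | half-turn alt 3.141
J [ -7.8  10.3  59.6   0.  110.  -89.5] gp [ 0.5869 -0.0231  0.3398] yawY 81.68 clock 3.97 F [1.1 0.7 0.6] w 0.0601
```

Emit:
carry_out --pt "-30 -28 0 0" --pt "-66 -61 10 0" --pt "-66 -61 30 0" --pt "-66 -61 40 0" --pt "-66 -61 40 0"

```text
clock: 4.48
ee_pos: [0.6426, -0.0908, 0.4755]
orientation: [[-0.989, 0.144, -0.008], [0.144, 0.99, 0.003], [0.008, 0.001, -1.0]]
force: [0.4, 0.5, 0.1]
gripper_width: 0.0597
grip_force: 0.0
```

Run:
```python
from g import *
x,y=KNOB
rows([(x,y,.25,81.7)])
T=cam("top");S=cam("side")
cv2.imwrite("pics/ov2.png",np.hstack([cv2.resize(d["img"][b:b+120,a:a+120],(400,400),interpolation=3) for d,a,b in ((T,330,130),(S,340,170))])[:,:,::-1])
```

```text
to [ 0.6434 -0.0928  0.25   81.7   ] row [-1.4 -1.9 45.5] -0.0 | half-turn alt 3.142
J [-13.1  18.2  55.1   0.  107.2 -94.7] gp [ 0.6426 -0.0908  0.2955] yawY 81.7 clock 4.48 F [0.4 0.5 0.1] w 0.0597
```

View pics/ov2.png

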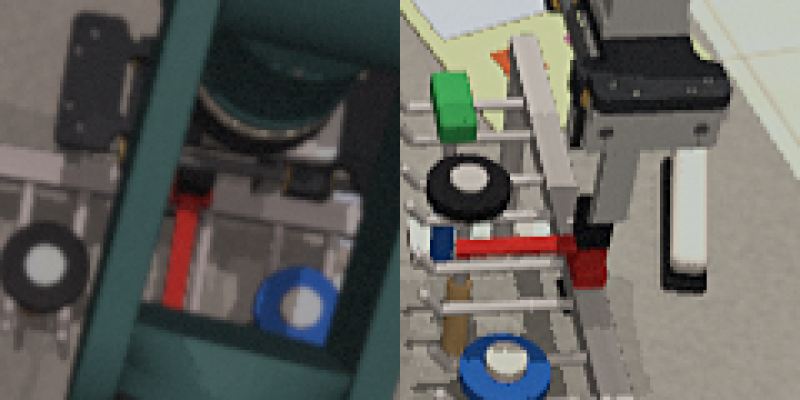

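Run:
```python
from g import *
S=cam("side")
s=robot.get_state(); p=np.array(s["ee_pos"])-[0,0,.199]
for w in (.030,.042): 
  for dx in (-.008,.008): print("tip",proj(S,[np.r_[p[:2]-w*U+dx*V,p[2]]]).round(1))
for z in (.234,.264):
  for a,b in ((-1,-1),(1,-1),(1,1),(-1,1)): print("knob",z,a,b,proj(S,[np.r_[KNOB+.01*(a*V+b*U),z]]).round(1))
cv2.imwrite("pics/ov3.png",cv2.resize(S["img"][205:265,370:430],(600,600),interpolation=cv2.INTER_NEAREST)[:,:,::-1])
```

```text
tip [[396.6 233.9]]
tip [[404.9 233.5]]
tip [[397.8 238.3]]
tip [[406.2 237.9]]
knob 0.234 -1 -1 [[392.  245.4]]
knob 0.234 1 -1 [[401.9 244.9]]
knob 0.234 1 1 [[399.9 237.9]]
knob 0.234 -1 1 [[390.1 238.3]]
knob 0.264 -1 -1 [[393.8 234.6]]
knob 0.264 1 -1 [[403.9 234.2]]
knob 0.264 1 1 [[401.8 227.2]]
knob 0.264 -1 1 [[391.9 227.6]]
```

View pics/ov3.png

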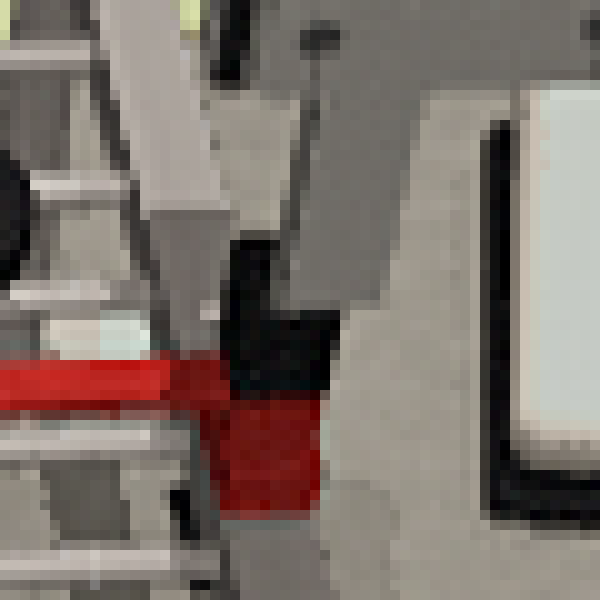

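Finger and knob both sit about 1 px right of prediction (fingertip 397–408, knob 393–403), so they're aligned. Descend and pinch.

Emit:
carry_out --pt "-1 -2 25 0" --pt "-1 -2 45 0" --pt "-1 -2 45 0" --pt "-1 -2 45 0"

```text
clock: 4.97
ee_pos: [0.6426, -0.092, 0.4356]
orientation: [[-0.99, 0.143, 0.0], [0.143, 0.99, 0.0], [0.0, 0.0, -1.0]]
force: [0.0, -0.1, 0.1]
gripper_width: 0.0601
grip_force: 0.0
```

Emit:
carry_out --pt "0 0 0 0" --pt "0 0 0 0" --pt "0 0 0 0" --pt "0 0 0 0" --pt "0 0 0 0" --pt "0 0 0 0" --fingers 0

```text
clock: 5.47
ee_pos: [0.6432, -0.0932, 0.435]
orientation: [[-0.99, 0.144, 0.001], [0.144, 0.99, -0.0], [-0.001, 0.0, -1.0]]
force: [0.8, 0.1, -0.4]
gripper_width: 0.0235
grip_force: 0.0
```

Emit:
carry_out --pt "0 0 3 0" --pt "0 0 3 0" --pt "0 0 3 0"

```text
clock: 5.72
ee_pos: [0.643, -0.0923, 0.4344]
orientation: [[-0.99, 0.143, 0.004], [0.143, 0.99, 0.001], [-0.004, 0.002, -1.0]]
force: [-2.0, 3.2, 6.4]
gripper_width: 0.0198
grip_force: 30.0
```

Emit:
carry_out --pt "0 0 -5 0" --pt "0 0 -10 0" --pt "0 0 -15 0" --pt "0 0 -15 0"

```text
clock: 6.05
ee_pos: [0.6434, -0.0925, 0.4475]
orientation: [[-0.99, 0.143, 0.001], [0.143, 0.99, 0.002], [-0.001, 0.002, -1.0]]
force: [0.7, 5.1, -2.1]
gripper_width: 0.0199
grip_force: 30.0
```

Emit:
carry_out --pt "0 5 0 0" --pt "0 10 0 0" --pt "0 18 0 0" --pt "0 26 0 0" --pt "0 34 0 0" --pt "0 40 0 0" --pt "0 40 0 0"

```text
clock: 6.63
ee_pos: [0.6494, -0.0519, 0.4467]
orientation: [[-0.99, 0.143, 0.001], [0.143, 0.99, 0.001], [-0.001, 0.001, -1.0]]
force: [3.6, 0.1, -1.5]
gripper_width: 0.0195
grip_force: 30.0
```

Emit:
carry_out --pt "0 8 0 0" --pt "0 16 0 0" --pt "0 24 0 0" --pt "0 31 0 0" --pt "0 36 0 0" --pt "0 36 0 0"

```text
clock: 7.13
ee_pos: [0.6546, -0.0164, 0.4469]
orientation: [[-0.99, 0.143, 0.002], [0.143, 0.99, 0.001], [-0.002, 0.001, -1.0]]
force: [5.3, -0.7, -1.3]
gripper_width: 0.0196
grip_force: 30.0
```

Emit:
carry_out --pt "0 0 5 0" --pt "0 0 10 0" --pt "0 0 14 0" --pt "0 0 14 0"

```text
clock: 7.47
ee_pos: [0.6541, -0.0175, 0.4345]
orientation: [[-0.99, 0.144, 0.004], [0.144, 0.99, 0.0], [-0.004, 0.001, -1.0]]
force: [4.6, -0.6, 3.4]
gripper_width: 0.02
grip_force: 30.0
```

Emit:
carry_out --pt "0 0 0 0" --pt "0 0 0 0" --pt "0 0 0 0" --pt "0 0 -10 0" --pt "0 0 -50 0" --pt "0 0 -85 0" --pt "0 0 -85 0" --fingers 60

```text
clock: 8.05
ee_pos: [0.6527, -0.0178, 0.527]
orientation: [[-0.989, 0.144, 0.013], [0.144, 0.99, -0.001], [-0.013, 0.0, -1.0]]
force: [0.3, 0.4, 1.8]
gripper_width: 0.0593
grip_force: 0.0
```

Run:
```python
from g import *
rows([(.442,.293,.34,25.7),(.442,.293,.26,25.7),(.442,.293,.179,25.7)])
S=cam("side"); k=near(robot.pinpoint("side","keeper_knob"),(395,215)); print("knob px",k,"expected",proj(S,[np.r_[KNOB+.0768*U,.249]]).round(1))
```

```text
to [ 0.442  0.293  0.34  25.7  ] row [253.4 277.2   3.9] 0.9774 | half-turn alt -2.164
to [ 0.442  0.293  0.26  25.7  ] row [254.4 277.1  83.9] 0.9774 | half-turn alt -2.164
to [ 0.442  0.293  0.179 25.7  ] row [255.5 277.1 164.9] 0.9774 | half-turn alt -2.164
J [ -6.5  19.4  47.6   0.  112.2 -88.2] gp [ 0.6527 -0.0178  0.347 ] yawY 81.7 clock 8.05 F [0.3 0.4 1.8] w 0.0593
knob px [393.3, 213.5] expected [[389.8 210.9]]
```

Emit:
carry_out --pt "254 277 4 0.977" --pt "254 277 4 0.977" --pt "254 277 4 0.977" --pt "254 277 4 0.977" --pt "254 277 4 0.977" --pt "254 277 4 0.977" --pt "254 277 4 0.977" --pt "254 277 4 0.977" --pt "254 277 4 0.977" --pt "254 277 4 0.977" --pt "254 277 34 0.977" --pt "254 277 60 0.977" --pt "254 277 60 0.977" --fingers 80

```text
clock: 9.23
ee_pos: [0.4421, 0.2927, 0.4497]
orientation: [[-0.435, 0.9, -0.013], [0.9, 0.435, -0.007], [-0.001, -0.015, -1.0]]
force: [-0.4, -0.8, -1.6]
gripper_width: 0.0803
grip_force: 0.0
```

Run:
```python
from g import *
T=cam("top");S=cam("side")
rows([(.442,.293,.26,25.7),(.442,.293,.179,25.7)])
h=cv2.cvtColor(S["img"],cv2.COLOR_RGB2HSV); m=cv2.inRange(h,(0,150,40),(6,255,255)); m[:,:340]=0;m[:,420:]=0;m[:190]=0;m[260:]=0
print("red px side",np.argwhere(m)[:,::-1].min(0),np.argwhere(m)[:,::-1].max(0))
print("foot corner expected (xmax,ymax)",proj(S,[np.r_[KNOB+(.077-.015)*U+.01*V,.206]]).round(1))
h=cv2.cvtColor(T["img"],cv2.COLOR_RGB2HSV)
for n,a,b in (("yellow",23,34),("red",0,6)):
    m=cv2.inRange(h,(a,90,40),(b,255,255)); m[:,:330]=0;m[:,400:]=0;m[:160]=0;m[240:]=0; q=np.argwhere(m)[:,::-1]; print(n,len(q),q.mean(0) if len(q) else "")
a=cv2.resize(T["img"][160:240,310:400],(450,400),interpolation=3);b=cv2.resize(S["img"][110:190,235:305],(350,400),interpolation=3)
cv2.imwrite("pics/ov4.png",np.hstack([a,b])[:,:,::-1])
```

```text
to [ 0.442  0.293  0.26  25.7  ] row [ 0.9 -0.5 15.8] 0.0002 | half-turn alt -3.141
to [ 0.442  0.293  0.179 25.7  ] row [ 0.9 -0.1 96.8] 0.0002 | half-turn alt -3.141
J [ 27.3   2.4  75.5  -0.  102.4   1.6] gp [0.4429 0.2925 0.2758] yawY 25.71 clock 9.33 F [0.1 0.4 0.9] w 0.08
red px side [352 215] [394 230]
foot corner expected (xmax,ymax) [[393.4 230.2]]
yellow 29 [375.20689655 184.13793103]
red 322 [346.76708075 195.2515528 ]
```

View pics/ov4.png

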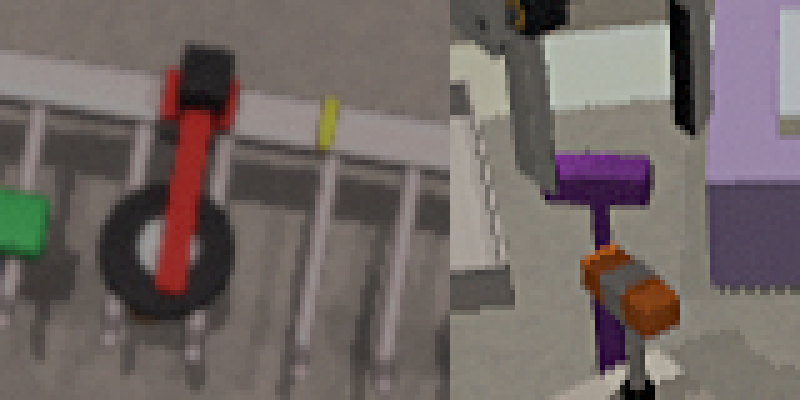

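Keeper: down over the disc hook, arm ends at top crop (172,290), bump free at (328,122). The fingers straddle the orange head (crop (630,290)), and the purple one stands clear behind it.

Emit:
carry_out --pt "2 0 30 0" --pt "2 0 65 0" --pt "2 0 97 0" --pt "2 0 97 0" --pt "2 0 97 0"

```text
clock: 9.75
ee_pos: [0.4424, 0.2942, 0.3608]
orientation: [[-0.433, 0.901, -0.002], [0.901, 0.433, -0.001], [-0.0, -0.002, -1.0]]
force: [0.0, 0.5, 1.2]
gripper_width: 0.0801
grip_force: 0.0
```

Emit:
carry_out --pt "0 0 0 0" --pt "0 0 0 0" --pt "0 0 0 0" --pt "0 0 0 0" --pt "0 0 0 0" --pt "0 0 0 0" --pt "0 0 0 0" --pt "0 0 0 0" --pt "0 0 0 0" --pt "0 0 0 0" --fingers 0

```text
clock: 10.58
ee_pos: [0.4419, 0.2946, 0.3606]
orientation: [[-0.434, 0.901, -0.0], [0.901, 0.434, -0.0], [0.0, -0.0, -1.0]]
force: [-0.1, 0.4, -0.1]
gripper_width: 0.0237
grip_force: 30.0
```

Emit:
carry_out --pt "0 0 -15 0" --pt "0 0 -40 0" --pt "0 0 -80 0" --pt "0 0 -120 0" --pt "0 0 -140 0" --pt "0 0 -140 0"

```text
clock: 11.08
ee_pos: [0.4417, 0.2945, 0.5069]
orientation: [[-0.434, 0.901, 0.01], [0.901, 0.434, 0.005], [0.0, 0.011, -1.0]]
force: [0.1, -0.3, -0.5]
gripper_width: 0.024
grip_force: 30.0
```

Run:
```python
from g import *
P=HOOK-.11*V
rows([(*P,.32,-8.3)])
```

```text
to [ 0.4732 -0.0679  0.32   -8.3   ] row [-340.1 -129.     5.3] 0.5939 | half-turn alt -2.548
J [ 27.6   2.5  69.7   0.  107.2   1.8] gp [0.4417 0.2945 0.3269] yawY 25.73 clock 11.08 F [ 0.1 -0.3 -0.5] w 0.024
```

Emit:
carry_out --pt "-30 -11 0 0.1" --pt "-65 -25 0 0.2" --pt "-105 -40 0 0.3" --pt "-145 -55 0 0.4" --pt "-185 -70 0 0.5" --pt "-225 -85 0 0.594" --pt "-265 -100 0 0.594" --pt "-300 -114 0 0.594" --pt "-325 -123 0 0.594" --pt "-340 -129 0 0.594" --pt "-340 -129 0 0.594" --pt "-340 -129 0 0.594" --pt "-340 -129 0 0.594"

```text
clock: 12.17
ee_pos: [0.4734, -0.0671, 0.4991]
orientation: [[0.144, 0.99, -0.003], [0.99, -0.144, 0.001], [0.001, -0.003, -1.0]]
force: [0.7, 0.2, -1.9]
gripper_width: 0.024
grip_force: 30.0
```

Run:
```python
from g import *
S=cam("side");T=cam("top")
P=HOOK-.11*V
rows([(*P,.252,-8.3),(*HOOK,.252,-8.3)])
s=robot.get_state(); p=np.array(s["ee_pos"]); hd=p-[0,0,.19]
print("expected head px side",proj(S,[hd]).round(1),"top",proj(T,[hd]).round(1), "handle end",proj(S,[hd-[0,0,.161]]).round(1))
for c,d in (("side",S),("top",T)):
    h=cv2.cvtColor(d["img"],cv2.COLOR_RGB2HSV); m=cv2.inRange(h,(7,120,40),(20,255,255)); x,y=proj(d,[hd])[0].astype(int); k=np.zeros_like(m); k[y-40:y+40,x-40:x+40]=m[y-40:y+40,x-40:x+40]; q=cv2.findNonZero(k); print(c,len(q) if q is not None else 0, cv2.minAreaRect(q) if q is not None else "", [ (np.round(e["at"],1),round(e["confidence"],2)) for e in robot.pinpoint(c,"hammer_head")])
x,y=proj(S,[hd])[0].astype(int)
cv2.imwrite("pics/ov5.png",cv2.resize(S["img"][y-60:y+90,x-60:x+140],(800,600),interpolation=3)[:,:,::-1])
```

```text
to [ 0.4732 -0.0679  0.252  -8.3   ] row [-1.4  0.1 68. ] 0.0018 | half-turn alt -3.14
to [ 0.582  -0.0838  0.252  -8.3   ] row [ -1.6 110.1  67.9] 0.0018 | half-turn alt -3.14
J [-14.8  -4.2  77.    0.  107.2  -6.6] gp [ 0.4733 -0.0666  0.32  ] yawY -8.2 clock 12.27 F [-0.5  0.3 -1.7] w 0.0238
expected head px side [[310.8 217.1]] top [[378.7 267.6]] handle end [[311.  273.3]]
side 293 ((309.8857727050781, 205.0518035888672), (42.28334045410156, 54.19983673095703), 5.355824947357178) [(array([307.8, 217.1]), 0.71), (array([261.6, 143.6]), 0.57)]
top 0  [(array([142.5, 282.7]), 0.81)]
```

View pics/ov5.png

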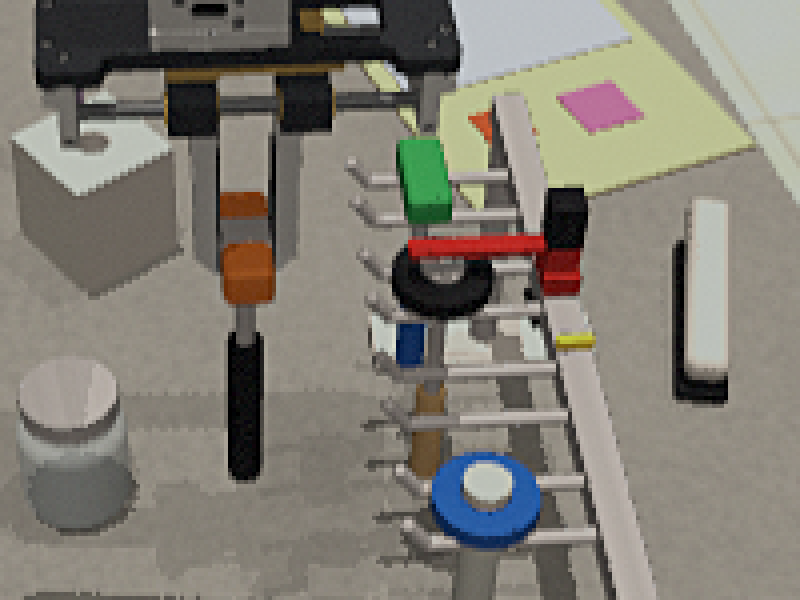

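Run:
```python
from g import *
S=cam("side")
s=robot.get_state(); p=np.array(s["ee_pos"]); hd=p-[0,0,.1896]
o=np.array([250,157]); c=lambda X:((proj(S,[X])[0]-o)*4).round(0)
for ly in (.017,-.017): print("prong",ly,[c(np.r_[HOOK+ly*U+lx*V,.196]) for lx in (-.02,.01,.04)])
R=lambda x,y,z: np.r_[hd[:2]+x*V+y*U,hd[2]+z]
print("head: front-bottom",c(R(-.012,-.03,-.011)),c(R(.012,-.03,-.011)),"front-top",c(R(-.012,-.03,.011)),c(R(.012,-.03,.011)),"back-top",c(R(-.012,.03,.011)),c(R(.012,.03,.011)))
print("handle end front",c(R(0,-.009,-.161)),"hd",c(hd),"handle top", c(R(0,-.009,-.061)))
x0=o
h=S["img"][157:307,250:450].astype(int)
for col in (110,120,128): 
    g=h[:,col].sum(1); print("col",col*4,[(r*4,int(g[r])) for r in range(86,112)])
g=cv2.cvtColor(S["img"],cv2.COLOR_RGB2HSV)[157:307,250:450]; m=cv2.inRange(g,(3,120,40),(20,255,255)); m[:,:50]=0;m[:,75:]=0;m[:44]=0;m[80:]=0
q=np.argwhere(m)[:,::-1]*4; print("orange",q.min(0),q.max(0)+4)
```

```text
prong 0.017 [array([414., 374.]), array([471., 371.]), array([527., 369.])]
prong -0.017 [array([422., 422.]), array([481., 419.]), array([539., 416.])]
head: front-bottom [222. 301.] [273. 299.] front-top [221. 267.] [274. 264.] back-top [214. 181.] [264. 179.]
handle end front [245. 477.] hd [243. 239.] handle top [245. 344.]
col 440 [(344, 206), (348, 183), (352, 222), (356, 287), (360, 245), (364, 199), (368, 320), (372, 335), (376, 284), (380, 198), (384, 186), (388, 284), (392, 294), (396, 251), (400, 214), (404, 213), (408, 201), (412, 266), (416, 395), (420, 405), (424, 330), (428, 226), (432, 226), (436, 193), (440, 222), (444, 214)]
col 480 [(344, 594), (348, 572), (352, 538), (356, 538), (360, 482), (364, 446), (368, 559), (372, 442), (376, 296), (380, 376), (384, 440), (388, 431), (392, 409), (396, 364), (400, 385), (404, 441), (408, 437), (412, 484), (416, 558), (420, 464), (424, 331), (428, 389), (432, 445), (436, 428), (440, 423), (444, 408)]
col 512 [(344, 349), (348, 355), (352, 356), (356, 342), (360, 413), (364, 552), (368, 525), (372, 387), (376, 219), (380, 250), (384, 244), (388, 250), (392, 247), (396, 239), (400, 243), (404, 216), (408, 374), (412, 558), (416, 536), (420, 414), (424, 251), (428, 224), (432, 233), (436, 229), (440, 221), (444, 225)]
orange [220 188] [276 304]
```

Hammer hangs vertical in the grip, head at crop (247,247), within ~2 mm of prediction. The prongs match the model to under 1 px. Lower it in front of the hook, then insert.

Emit:
carry_out --pt "0 0 25 0.002" --pt "0 0 50 0.002" --pt "0 0 68 0.002" --pt "0 0 68 0.002" --pt "0 15 68 0.002" --pt "0 35 68 0.002" --pt "0 55 68 0.002" --pt "0 75 68 0.002" --pt "0 90 68 0.002" --pt "0 105 68 0.002" --pt "0 112 68 0.002" --pt "0 112 68 0.002" --pt "0 112 68 0.002"

```text
clock: 13.5
ee_pos: [0.5841, -0.0836, 0.4332]
orientation: [[0.146, 0.989, 0.0], [0.989, -0.146, 0.0], [0.0, 0.0, -1.0]]
force: [-0.3, -0.0, -1.7]
gripper_width: 0.0235
grip_force: 30.0
```

Run:
```python
from g import *
S=cam("side")
rows([(*(HOOK+.003*V),.2206,-8.3)])
s=robot.get_state(); p=np.array(s["ee_pos"]); hd=p-[0,0,.1896]; x,y=proj(S,[hd])[0].astype(int)
cv2.imwrite("pics/ov6.png",cv2.resize(S["img"][y-35:y+55,x-55:x+65],(800,600),interpolation=3)[:,:,::-1])
```

```text
to [ 0.585  -0.0842  0.2206 -8.3   ] row [-0.5  1.3 32.6] -0.0018 | half-turn alt 3.14
J [-13.7   9.9  69.8   0.  100.2  -5.3] gp [ 0.5838 -0.0836  0.2532] yawY -8.4 clock 13.55 F [ 0.2 -0.1 -1.5] w 0.0238
```

View pics/ov6.png

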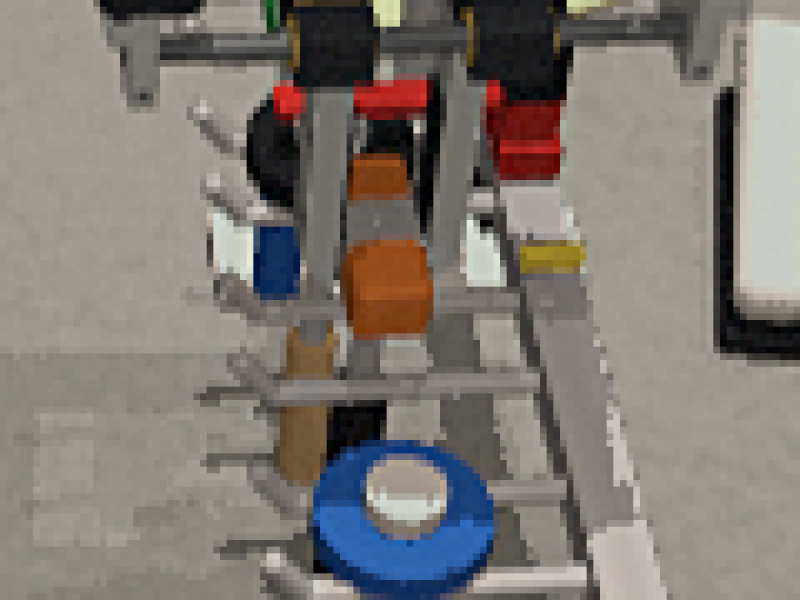

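Shaft (365,350) is between the free prongs (rows 300 and 382). Lowering.

Emit:
carry_out --pt "0 0 10 0" --pt "0 0 20 0" --pt "0 0 27 0" --pt "0 0 30 0" --pt "0 0 32 0" --pt "0 0 32 0" --pt "0 0 32 0"

```text
clock: 14.13
ee_pos: [0.5842, -0.0839, 0.4006]
orientation: [[0.146, 0.989, 0.001], [0.989, -0.146, -0.0], [0.0, 0.001, -1.0]]
force: [0.7, 0.9, -1.9]
gripper_width: 0.0235
grip_force: 30.0
```

Emit:
carry_out --pt "0 0 1 0" --pt "0 0 1.5 0" --pt "0 0 2 0" --pt "0 0 2 0" --pt "0 0 2 0"

```text
clock: 14.55
ee_pos: [0.584, -0.0838, 0.4005]
orientation: [[0.146, 0.989, 0.002], [0.989, -0.146, -0.001], [-0.0, 0.002, -1.0]]
force: [-2.2, -0.5, 5.1]
gripper_width: 0.0238
grip_force: 30.0
```

Emit:
carry_out --pt "0 0 -1 0" --pt "0 0 -1 0" --pt "0 0 -1 0" --pt "0 0 -1 0" --pt "0 0 -1 0" --pt "0 0 -1 0" --fingers 46

```text
clock: 15.05
ee_pos: [0.5842, -0.0839, 0.3993]
orientation: [[0.146, 0.989, -0.0], [0.989, -0.146, 0.0], [0.0, -0.0, -1.0]]
force: [-0.1, -0.9, -0.4]
gripper_width: 0.0465
grip_force: 0.0
```

Emit:
carry_out --pt "0 0 -15 0" --pt "0 0 -40 0" --pt "0 0 -80 0" --pt "0 0 -120 0" --pt "0 0 -140 0" --pt "0 0 -140 0"

```text
clock: 15.55
ee_pos: [0.5833, -0.0836, 0.5469]
orientation: [[0.146, 0.989, 0.012], [0.989, -0.146, -0.003], [-0.001, 0.012, -1.0]]
force: [0.3, 0.4, 1.3]
gripper_width: 0.0458
grip_force: 0.0
```

Run:
```python
from g import *
K=KNOB+.0768*U
rows([(*K,.33,81.7),(*K,.254,81.7)])
S=cam("side"); cv2.imwrite("pics/ov7.png",cv2.resize(S["img"][190:280,320:440],(800,600),interpolation=3)[:,:,::-1])
```

```text
to [ 6.544e-01 -1.680e-02  3.300e-01  8.170e+01] row [76.6 60.2 37.5] 1.5687 | half-turn alt -1.573
to [ 6.544e-01 -1.680e-02  2.540e-01  8.170e+01] row [ 76.7  59.2 113.5] 1.5687 | half-turn alt -1.573
J [-13.7  11.   55.7   0.  112.6  -5.3] gp [ 0.5833 -0.0836  0.3669] yawY -8.42 clock 15.55 F [0.3 0.4 1.3] w 0.0458
```

View pics/ov7.png

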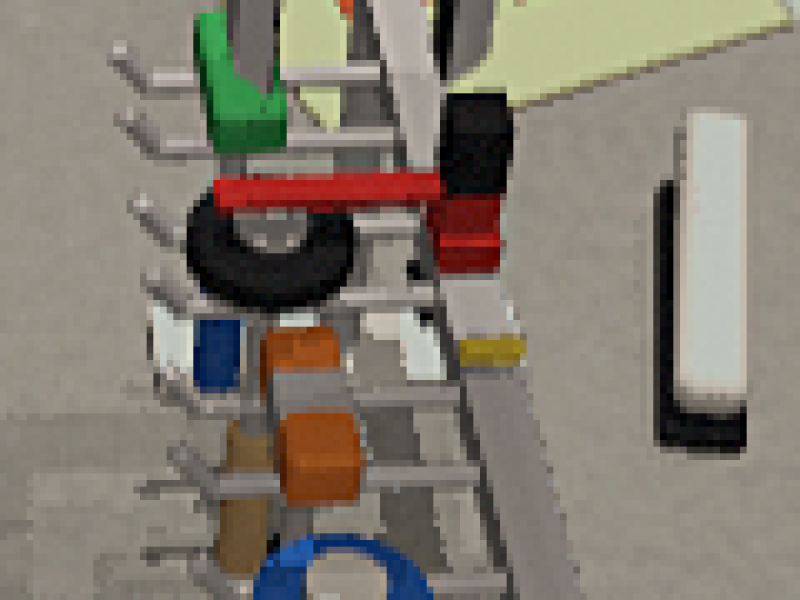

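Hammer hangs across both prongs at crop (315,415), level, released, neighbours unchanged. Back to the keeper.

Emit:
carry_out --pt "76 60 0 -1.573" --pt "76 60 0 -1.573" --pt "76 60 0 -1.573" --pt "76 60 0 -1.573" --pt "76 60 0 -1.573" --pt "76 60 0 -1.573" --pt "76 60 0 -1.573" --pt "76 60 0 -1.573" --pt "76 60 0 -1.573" --pt "76 60 0 -1.573" --pt "76 60 0 -1.573" --pt "76 60 0 -1.573" --pt "76 60 0 -1.573" --pt "76 60 37 -1.573" --pt "76 60 60 -1.573" --pt "76 60 60 -1.573" --pt "76 60 60 -1.573" --fingers 60

```text
clock: 17.02
ee_pos: [0.6548, -0.0175, 0.4755]
orientation: [[-0.99, 0.144, -0.008], [0.144, 0.99, 0.001], [0.008, -0.0, -1.0]]
force: [0.0, 0.3, 0.9]
gripper_width: 0.0597
grip_force: 0.0
```

Run:
```python
from g import *
K=KNOB+.0768*U
rows([(*K,.254,81.7)])
```

```text
to [ 6.544e-01 -1.680e-02  2.540e-01  8.170e+01] row [ 0.2  0.7 41.5] 0.0001 | half-turn alt -3.142
J [ -6.5  19.   54.    0.  107.5 -88.2] gp [ 0.6548 -0.0175  0.2955] yawY 81.7 clock 17.02 F [0.  0.3 0.9] w 0.0597
```

Emit:
carry_out --pt "0 1 25 0" --pt "0 1 43 0" --pt "0 1 43 0" --pt "0 1 43 0" --pt "0 1 43 0"

```text
clock: 17.43
ee_pos: [0.6549, -0.0165, 0.4391]
orientation: [[-0.99, 0.144, 0.003], [0.144, 0.99, -0.0], [-0.003, 0.0, -1.0]]
force: [-0.7, -0.4, 0.2]
gripper_width: 0.0597
grip_force: 0.0
```

Emit:
carry_out --pt "0 0 0 0" --pt "0 0 0 0" --pt "0 0 0 0" --pt "0 0 0 0" --pt "0 0 0 0" --pt "0 0 0 0" --pt "0 0 0 0" --pt "0 0 0 0" --pt "0 0 0 0" --fingers 0

```text
clock: 18.18
ee_pos: [0.6548, -0.0166, 0.4367]
orientation: [[-0.989, 0.145, 0.0], [0.145, 0.989, -0.0], [-0.0, 0.0, -1.0]]
force: [-0.2, -0.2, 0.3]
gripper_width: 0.0196
grip_force: 30.0
```

Emit:
carry_out --pt "0 0 -5 0" --pt "0 0 -10 0" --pt "0 0 -14 0" --pt "0 0 -14 0" --pt "0 -5 -14 0" --pt "0 -12 -14 0" --pt "0 -20 -14 0" --pt "0 -28 -14 0" --pt "0 -36 -14 0" --pt "0 -44 -14 0" --pt "0 -52 -14 0" --pt "0 -60 -14 0" --pt "0 -68 -14 0" --pt "0 -73 -14 0" --pt "0 -76 -14 0" --pt "0 -76 -14 0" --pt "0 -76 -14 0"

```text
clock: 19.6
ee_pos: [0.6436, -0.0918, 0.4506]
orientation: [[-0.989, 0.145, -0.001], [0.145, 0.989, -0.0], [0.001, -0.0, -1.0]]
force: [-2.6, 0.7, -1.3]
gripper_width: 0.0198
grip_force: 30.0
```

Emit:
carry_out --pt "0 0 5 0" --pt "0 0 10 0" --pt "0 0 14 0" --pt "0 0 14 0" --pt "0 0 14 0"

```text
clock: 20.02
ee_pos: [0.6436, -0.0917, 0.4366]
orientation: [[-0.99, 0.144, -0.0], [0.144, 0.99, -0.0], [0.0, -0.0, -1.0]]
force: [-3.7, -0.5, 1.1]
gripper_width: 0.0198
grip_force: 30.0
```

Position matches the first grasp (0.643, -0.0923). Release and retreat, then verify.

Emit:
carry_out --pt "0 0 0 0" --pt "0 0 0 0" --pt "0 0 0 0" --pt "0 0 0 0" --pt "0 0 -10 0" --pt "0 0 -40 0" --pt "0 0 -80 0" --pt "0 0 -110 0" --pt "110 80 -110 0" --pt "110 80 -110 0" --pt "110 150 -110 0" --pt "110 220 -110 0" --pt "110 220 -110 0" --pt "110 220 -110 0" --pt "110 220 -110 0" --pt "110 220 -110 0" --fingers 60

```text
clock: 21.35
ee_pos: [0.5661, 0.1447, 0.5475]
orientation: [[-0.99, 0.139, 0.001], [0.139, 0.99, 0.001], [-0.001, 0.001, -1.0]]
force: [0.0, -0.5, -0.7]
gripper_width: 0.0596
grip_force: 0.0
```

Run:
```python
from g import *
T=cam("top");S=cam("side"); s=robot.get_state(); print(s["ee_pos"].round(3) if hasattr(s["ee_pos"],"round") else s["ee_pos"],s["clock"])
for n,d,bx in (("side",S,(340,415,190,270)),("top",T,(330,405,160,240))):
    h=cv2.cvtColor(d["img"],cv2.COLOR_RGB2HSV)
    b=cv2.cvtColor(cv2.imread(f"pics/{n}0.png"),cv2.COLOR_BGR2HSV)
    for c,i in (("now",h),("start",b)):
        m=cv2.inRange(i,(0,150,40),(5,255,255)); x0,x1,y0,y1=bx; k=np.zeros_like(m);k[y0:y1,x0:x1]=m[y0:y1,x0:x1]; q=np.argwhere(k)[:,::-1]; print(n,c,len(q),q.mean(0).round(2) if len(q) else "", (q.min(0),q.max(0)) if len(q) else "")
a=cv2.resize(T["img"][160:240,290:440],(750,300),interpolation=3)[:,:750];b=cv2.resize(S["img"][190:300,320:440],(327,300),interpolation=3)
m=np.zeros((600,750,3),np.uint8);m[:300]=a;m[300:,:327]=b;cv2.imwrite("pics/end.png",m[:,:,::-1])
```

```text
[0.567 0.142 0.547] 21.45
side now 285 [382.92 245.76] (array([357, 240]), array([401, 255]))
side start 294 [382.38 245.73] (array([357, 240]), array([401, 255]))
top now 265 [383.5  202.19] (array([378, 180]), array([392, 224]))
top start 262 [383.52 202.61] (array([378, 181]), array([392, 224]))
```

View pics/end.png

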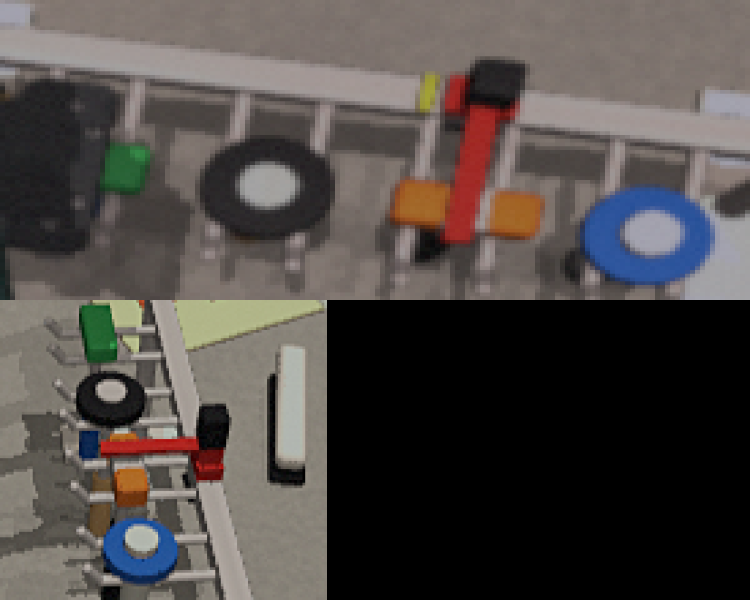

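The keeper is back in its starting place (red pixels match to within 0.6 px), and the orange head lies across both prongs at crop (467,207), centred under the red arm. The gripper is clear, so I'm handing in.

```bash
python3 -c "
from workcell import robot
print(robot.job_done())"
```

```text
the job is handed in; nothing more can be done
None
```

The job is handed in, with no verdict shown: in the last pictures the orange hammer hangs on the freed hook, the keeper is back down at its start, the mallet, disc hammer and torch look undisturbed, and the gripper holds nothing and stands clear.

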